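# Find the scissors that will not shut and point them out

### The job

Check the three pairs of scissors on the checking board: with a fingertip, gently push the outer side of the red bow of each pair towards its blue bow until the pair is fully shut or stops against its fault. One of the three binds and stays ajar: once all three have been tried, point at that pair's rivet from above, with the fingertips about 2 cm over it and touching nothing, hold still there for two seconds and finish still pointing. Only push, never grip or force anything, and leave the loose things round the board alone.

Things in the scene. Friction and masses are not known exactly. Their poses are not given: they have to be found in the camera images.
- board: Fixed wooden checking board, 188 x 480 mm, 24 mm thick. Origin on the table under the middle station; x from the bows (near edge -94 mm) to the blade tips (+94), y left, z up. Stations at y = +170, 0, -170. The plank under the blades spans x +4 to +94; a tongue reaches x -94 under each blue bow, y 0 to +53 from its station. See notch and cheek.
- notch (a point): Point on the table in the open notch right of the middle station (board x = -42, y = -60 mm): under every red bow the board is cut out down to the table, from y = 0 to -117 mm of the station and x from -94 to +4 mm (right of the last station all is open), so a finger can stand beside the bow with its tip under bow height.
- cheek (a point): Top of the low wooden cheek of the middle station, 40 mm above the table (the highest part of the board). Each station has one: x -83 to -29 mm, y +38.5 to +50.5 mm from the station, backing up the blue bow.
- pair_a: One of three like pairs of scissors (162 mm long, 9 mm thick), one at each station, in any order. The blue half is held fast on the board. Origin: middle of its underside, 24 mm above the table; x along the blades to the tips, y left (from the red bow to the blue bow), z up. Rivet at x +12, y -1.5 mm.
- rivet_a (a point): Top of the rivet of pair_a, on its hinge axis, 33 mm above the table; same axes as the pair, z up.
- loop_a (a point): Centre of the red bow (finger ring) of pair_a; moves with the red half. The ring spans 24 to 33 mm above the table, with only the table beneath, and is about 38 mm long and 34 mm wide outside (outer, right-hand edge 17 mm from this centre). In the pair's frame it lies at x -33, y -46 mm at 0.46 rad and x -49, y -20.5 fully shut.
- pair_a_blade (a joint): Opening of pair_a in rad: 0 = fully shut; 0.36 to 0.46 at the start. Pushing the red bow left (pair's +y) lowers it. The bow's centre is 64 mm from the hinge, yields to about 1 N and stays where it is left. Two of the pairs shut to 0, where they stop hard; the third (any of them) stops hard at about 0.22, tips still 15 mm apart.
- pair_b: One of three like pairs of scissors (162 mm long, 9 mm thick), one at each station, in any order. The blue half is held fast on the board. Origin: middle of its underside, 24 mm above the table; x along the blades to the tips, y left (from the red bow to the blue bow), z up. Rivet at x +12, y -1.5 mm.
- rivet_b (a point): Top of the rivet of pair_b, on its hinge axis, 33 mm above the table; same axes as the pair, z up.
- loop_b (a point): Centre of the red bow (finger ring) of pair_b; moves with the red half. The ring spans 24 to 33 mm above the table, with only the table beneath, and is about 38 mm long and 34 mm wide outside (outer, right-hand edge 17 mm from this centre). In the pair's frame it lies at x -33, y -46 mm at 0.46 rad and x -49, y -20.5 fully shut.
- pair_b_blade (a joint): Opening of pair_b in rad: 0 = fully shut; 0.36 to 0.46 at the start. Pushing the red bow left (pair's +y) lowers it. The bow's centre is 64 mm from the hinge, yields to about 1 N and stays where it is left. Two of the pairs shut to 0, where they stop hard; the third (any of them) stops hard at about 0.22, tips still 15 mm apart.
- pair_c: One of three like pairs of scissors (162 mm long, 9 mm thick), one at each station, in any order. The blue half is held fast on the board. Origin: middle of its underside, 24 mm above the table; x along the blades to the tips, y left (from the red bow to the blue bow), z up. Rivet at x +12, y -1.5 mm.
- rivet_c (a point): Top of the rivet of pair_c, on its hinge axis, 33 mm above the table; same axes as the pair, z up.
- loop_c (a point): Centre of the red bow (finger ring) of pair_c; moves with the red half. The ring spans 24 to 33 mm above the table, with only the table beneath, and is about 38 mm long and 34 mm wide outside (outer, right-hand edge 17 mm from this centre). In the pair's frame it lies at x -33, y -46 mm at 0.46 rad and x -49, y -20.5 fully shut.
- pair_c_blade (a joint): Opening of pair_c in rad: 0 = fully shut; 0.36 to 0.46 at the start. Pushing the red bow left (pair's +y) lowers it. The bow's centre is 64 mm from the hinge, yields to about 1 N and stays where it is left. Two of the pairs shut to 0, where they stop hard; the third (any of them) stops hard at about 0.22, tips still 15 mm apart.
- oil_can: Small oil can (38 mm across, 118 mm tall) standing behind the board, between the left and the middle station. Bystander. Origin: centre of its underside.
- screwdriver: Screwdriver with a yellow handle (198 mm long, 23 mm thick) lying behind the board. Bystander. Origin: under its middle; long along its y axis.
- marker: Orange marker (105 mm long, 11 mm thick) lying on the table in front of the board, on the left. Bystander. Origin: under its middle; long along its y axis.
- brush: Flat wooden bench brush (181 mm long, 26 mm wide, 12 mm high) lying on the table in front of the board, on the right. Bystander. Origin: under its middle; long along its y axis.

How it is judged:
By the outcome, as a careful person would: the job done as asked, in the order asked, and still so for the second after the job is handed in, with the robot touching nothing.
It also fails if it takes over 61 s, if anything falls off the work surface, if the arm or the gripper's body presses on something with over 40 N, if the wrist force passes 120 N, or if a joint passes its speed limit or range.

### The arm

A 6-joint arm with a two-finger parallel gripper is mounted at the origin on a cart in front of the work surface, level with it; the furniture and walls round the work are solid. World frame = base frame: x ahead of the robot, y to its left, z up, the work surface at z = 0. Lengths are in mm, angles in degrees, forces in N, time in s.
With the tool pointing down it reaches from about 300 to 850 mm from the base axis. Payload 4.2 kg.
Tool frame: the origin (TCP) lies midway between the tips of the shut fingers; the grasp point (between the pads) lies 19 mm behind it; z points along the fingers, x is the direction in which the jaws open and shut, and the axes are right-handed (so a half turn about z gives the same grasp; the last joint's range is limited). The gripper opens to 91 mm and grips with 3 to 60 N. Pads are 32 mm wide; open, the fingers measure 118 mm over their backs; the gripper's body (76 mm by 178 mm) begins 60 mm behind the grasp point.
Start: joints at [-65.432, 18.312, 89.639, -0, 72.044, -1.146], TCP at [249.489, -518.072, 213.976] pointing down, gripper open.
Joint ranges: [-177.97, 177.97], [-48.28, 115.42], [12.27, 149.76], [-77.06, 257.06], [2.81, 150.46], [-146.56, 146.56]. Speed limits (degrees/s): [147.25, 147.25, 180, 180, 180, 180].

### API

Orientations are given as [roll, pitch, yaw] about the fixed x, y, z axes, in that order (R = Rz(yaw) Ry(pitch) Rx(roll)).
In Python, from workcell import env gives the robot as it stands. The module is installed in compiled form; this text tells all that it offers.
- The arm moves only by the tool drive_tool, never from a script. Its argument "series" is a list of rows, each a list of 3 entries, a list of its own where there are three numbers: the closure, from 0 (fully open) to 1 (shut), then the shift along the tool's x, y, z in mm, then the turn, a rotation vector about the tool's x, y, z in rad. In form: [[gripper, [dx, dy, dz], [rx, ry, rz]], ...]. A call has exactly 5 rows; each row is the pose to reach, as a shift and turn from the pose commanded when the call began, along the tool's axes at that moment; what a row does not reach only later rows make up. A row lasts 1/10 s, in which the tool goes at most 50 mm and 8.59 degrees, less where a joint would pass 70% of its speed; a pose out of reach is approached as far as the arm can. A call with a gripper value outside its range is refused whole. The fingers move at their own pace and stop on an object; "squeeze" is the grip in N (left out, the last holds). Time passes only in rows, so rows that repeat a pose let the fingers close, or fill a call up. It gives the time, the measured TCP pose, the force and the opening at its end, in the units of the state.
- env.state(): the state, without advancing time (a new reading comes with each control period).
- env.grab_frame(name): name is "scene" or "top" or "wrist"; returns a dict with "image" (400x640x3 uint8, red, green, blue), "K" (3x3 intrinsics, pixels), "k1" (the pictures are not rectified: a ray, as slopes to the right and down, at radius r is drawn at 1 + k1 r^2 times it, then the intrinsics apply), "origin" and "orientation" of the camera in the world. Camera axes: x right, y down, z forward; pixel columns grow to the right and rows downward; lengths in mm; the calibration is good to about 2 mm. A picture is of the moment at which its call begins. There is no depth.
- env.job_done(): hands the job in, once; it reports no verdict.
The state is a dict: "time_s": time; "qpos": joint angles; "qvel": joint speeds; "effort": joint torques, N m; "ee_pos": TCP position; "ee_rot": TCP orientation; "force": force on the tool from outside, world axes, zero at the start; "torque": the same for the moment, N m; "gripper_width": finger opening in mm.
Only numpy, scipy, OpenCV 4.12 (cv2) and the standard library are available. Lean on these libraries where they do the work, as an engineer would, in place of code of your own. Each camera call takes 0.05 s, during which the arm holds its last target.

## Working session

There is one attempt and no reset: what is moved stays moved. The work goes in short steps, Python scripts to look and compute and a tool call to move; the robot and the scene stay as the last step left them, time stands still between calls to the robot, and variables do not carry over. Pictures are saved under pics/ and viewed, and the job is handed in when it is done.

Besides the shell and the picture viewer there is one more tool, called as a command line: name --argument value ..., lists and objects as JSON in quotes. drive_tool: Moves the arm, as the interface text tells. Its arguments: {"type":"object","properties":{"series":{"type":"array","items":{"type":"array"}},"squeeze":{"type":"number"}},"required":["series"]}

```bash
mkdir -p pics; cat > h.py <<'E'
import numpy as np, cv2
from workcell import env
def save(n,f):
    d=env.grab_frame(n); cv2.imwrite(f,d["image"][:,:,::-1]); return d
E
python3 - <<'E'
from h import *
import pickle
s=env.state(); print({k:np.round(v,3).tolist() for k,v in s.items()})
for n in ("scene","top"):
    d=save(n,f"pics/{n}0.png"); print(n,d["K"],d["k1"],d["origin"],d["orientation"]); pickle.dump(d,open(n+"0.pkl","wb"))
E
```

```text
{'time_s': 0.0, 'qpos': [-65.43, 18.352, 89.705, -0.002, 72.045, -1.144], 'qvel': [-0.062, 0.0, 0.143, -0.034, 0.017, 0.042], 'effort': [-0.003, -41.246, -23.198, 0.073, 0.046, -0.0], 'ee_pos': [249.277, -517.598, 213.118], 'ee_rot': [-180.0, 0.103, -64.286], 'force': [-0.785, 0.103, -0.032], 'torque': [0.003, 0.016, -0.034], 'gripper_width': 91.122}
scene [[465.80353382   0.         320.07789792]
 [  0.         465.80353382 207.51508677]
 [  0.           0.           1.        ]] -0.10013047711539116 [133.21870671 641.76184565 765.70728969] [-132.01857576    0.30593041 -143.19522222]
top [[476.08739166   0.         313.34075234]
 [  0.         476.08739166 208.76310051]
 [  0.           0.           1.        ]] -0.05461952596869876 [517.25735276  19.40789566 903.46229557] [-174.30012761    0.51275665  -88.96707242]
```

View pics/top0.png

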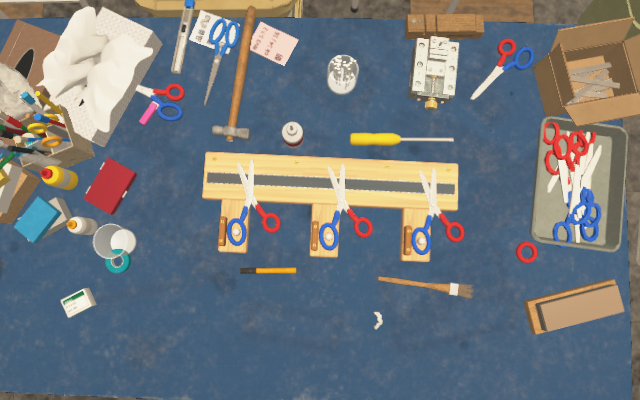

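View pics/scene0.png

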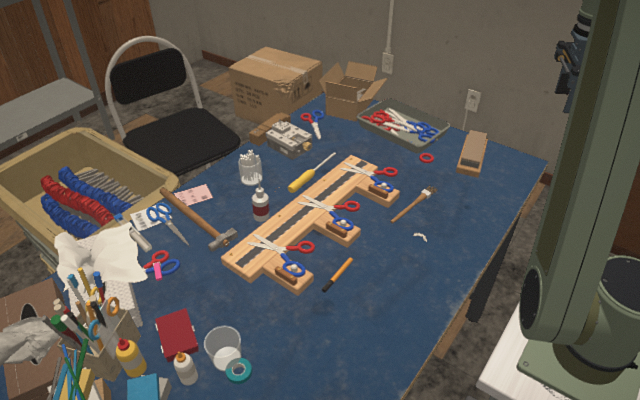

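The top view shows the board at about (203–458, 152–260), with red bows near (268,222), (361,226) and (453,232). I'll measure it now.

```bash
cat >> h.py <<'E'
from scipy.spatial.transform import Rotation as R
def pix2w(d,uv,z):
    K=d["K"]; k1=d["k1"]; uv=np.atleast_2d(np.array(uv,float))
    dc=np.array([k1,0,0,0,0.])
    n=cv2.undistortPoints(uv[:,None],K,dc)[:,0]
    r=np.c_[n,np.ones(len(n))]@R.from_euler('xyz',d["orientation"],degrees=True).as_matrix().T
    o=np.array(d["origin"]); return o+r*((z-o[2])/r[:,2])[:,None]
def w2pix(d,P):
    M=R.from_euler('xyz',d["orientation"],degrees=True).as_matrix()
    c=(np.atleast_2d(P)-d["origin"])@M
    return cv2.projectPoints(c,np.zeros(3),np.zeros(3),d["K"],np.array([d["k1"],0,0,0,0.]))[0][:,0]
def rings(d,box):
    im=d["image"].astype(int); x0,x1,y0,y1=box
    out={}
    for nm,m in (("red",(im[...,0]>120)&(im[...,1]<80)&(im[...,2]<80)),("blue",(im[...,2]>120)&(im[...,0]<80)&(im[...,2]-im[...,1]>50))):
        m=m.copy(); k=np.zeros_like(m); k[y0:y1,x0:x1]=1; m&=k
        m=m.astype(np.uint8)
        cs,_=cv2.findContours(m,cv2.RETR_EXTERNAL,cv2.CHAIN_APPROX_NONE)
        out[nm]=[(cv2.boundingRect(c),cv2.contourArea(c)) for c in cs if cv2.contourArea(c)>80]
    return out
E
python3 - <<'E'
from h import *
import pickle
d=pickle.load(open("top0.pkl","rb"))
print(rings(d,(195,480,150,265)))
im=d["image"][145:265,195:475,::-1]
a=cv2.resize(im,None,fx=2.85,fy=2.85,interpolation=cv2.INTER_CUBIC); cv2.imwrite("pics/topzoom.png",a)
c=[(205,152.5),(458,164.5),(456,210),(202,198)]
print(pix2w(d,c,24).round(1))
E
```

```text
{'red': [((440, 214, 24, 28), 321.0), ((348, 209, 24, 29), 315.0), ((256, 204, 25, 29), 320.0)], 'blue': [((412, 216, 20, 39), 410.5), ((319, 212, 20, 38), 401.0), ((227, 207, 20, 38), 407.0)]}
[[ 708.2  235.5   24. ]
 [ 693.1 -241.5   24. ]
 [ 607.1 -236.5   24. ]
 [ 621.5  237.4   24. ]]
```

View pics/topzoom.png

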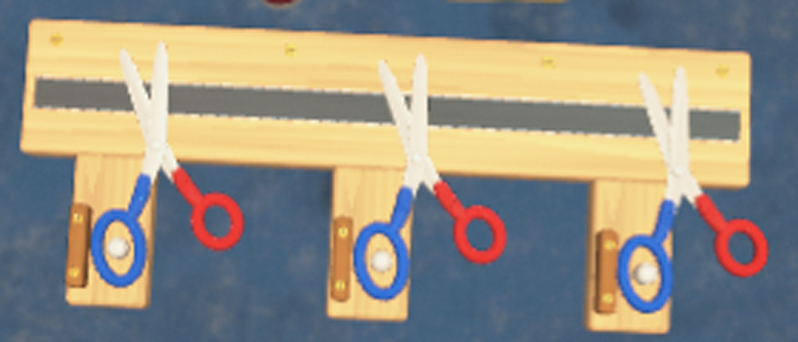

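```bash
cat > fit.py <<'E'
from h import *
import pickle
d=pickle.load(open("top0.pkl","rb"))
Z=[(33,19),(750,52),(748,186),(21,152),(65,303),(149,307),(327,317),(407,321),(586,329),(669,332)]
B=np.array([(94,240),(94,-240),(4,-240),(4,240),(-94,223),(-94,170),(-94,53),(-94,0),(-94,-117),(-94,-170)],float)
W=pix2w(d,np.array(Z)/2.85+[195,145],24)[:,:2]
bm,wm=B.mean(0),W.mean(0)
U,S,V=np.linalg.svd((B-bm).T@(W-wm)); Rm=(U@V).T
t=wm-Rm@bm; yaw=np.degrees(np.arctan2(Rm[1,0],Rm[0,0]))
def b2w(p): return np.atleast_2d(p)@Rm.T+t
def w2b(p): return (np.atleast_2d(p)-t)@Rm
if __name__=="__main__":
    print(t,yaw); print((b2w(B)-W).round(1))
    print("rivet px z33", [tuple(((w2pix(d,[*b2w([12,y-1.5])[0],33])[0]-[195,145])*2.85).round(0)) for y in (170,0,-170)])
    for y,r in ((170,(207,218)),(0,(478,235)),(-170,(741,246))): # ring centres: placeholder
        pass
    for y,z in ((170,(217,220)),(0,(480,234)),(-170,(741,246))):
        w=pix2w(d,np.array(z)/2.85+[195,145],31)[0,:2]; b=w2b(w)[0]-[0,y]
        v=b-[12,-1.5]; ang=np.arctan2(-v[1],-v[0])
        print(y,"ring world",w.round(1),"pair frame",b.round(1),"r",np.hypot(*v).round(1),"open",(ang-np.arctan2(19,61)).round(3))
    for y in (170,0,-170): print(y,"rivet w",b2w([12,y-1.5]).round(1), "shut ring",b2w([-49,y-20.5]).round(1),"0.22",b2w([12-64*np.cos(.22+.302),y-1.5-64*np.sin(.22+.302)]).round(1))
E
python3 fit.py
```

```text
[609.86020855 -12.67582983] -0.7991414982805007
[[ -2.6  -6.5]
 [  5.  -12.2]
 [  3.8 -13.5]
 [ -3.7  -9.5]
 [ -3.9   7.6]
 [ -3.1   9.4]
 [ -0.4   7.7]
 [  0.5   6.4]
 [  2.    4.9]
 [  2.4   5.6]]
rivet px z33 [(np.float64(142.0), np.float64(147.0)), (np.float64(405.0), np.float64(155.0)), (np.float64(667.0), np.float64(164.0))]
170 ring world [578.  105.9] pair frame [-33.5 -51.8] r 67.8 open 0.534
0 ring world [572.  -63.7] pair frame [-37.2 -51.5] r 70.2 open 0.492
-170 ring world [ 567.  -232.2] pair frame [-39.8 -50.1] r 71.0 open 0.452
170 rivet w [[624.2 155.6]] shut ring [[563.  137.5]] 0.22 [[568.3 124.5]]
0 rivet w [[621.8 -14.3]] shut ring [[560.6 -32.5]] 0.22 [[565.9 -45.5]]
-170 rivet w [[ 619.5 -184.3]] shut ring [[ 558.2 -202.5]] 0.22 [[ 563.6 -215.5]]
```

```bash
python3 - <<'E'
import re
s=open('fit.py').read()
s=s.replace("bm,wm=B.mean(0),W.mean(0)\nU,S,V=np.linalg.svd((B-bm).T@(W-wm))","I=slice(4,10)\nbm,wm=B[I].mean(0),W[I].mean(0)\nU,S,V=np.linalg.svd((B[I]-bm).T@(W[I]-wm))")
s=s.replace("print(t,yaw);","print(t,yaw); print(w2b(W).round(1));")
open('fit.py','w').write(s)
E
python3 fit.py
```

```text
[609.7862228  -21.19263891] -1.7659275390202998
[[  92.2  256.7]
 [  92.5 -217.9]
 [   3.6 -218.1]
 [   3.2  258.1]
 [ -93.9  222.4]
 [ -93.7  167.6]
 [ -94.4   52.2]
 [ -94.5    0.5]
 [ -94.1 -115. ]
 [ -93.5 -168.7]]
[[  1.3 -16.7]
 [  0.8 -22.2]
 [ -0.3 -21.9]
 [  0.3 -18.2]
 [ -0.1   0.6]
 [ -0.3   2.4]
 [  0.4   0.8]
 [  0.4  -0.6]
 [  0.   -2. ]
 [ -0.5  -1.2]]
rivet px z33 [(np.float64(156.0), np.float64(143.0)), (np.float64(418.0), np.float64(156.0)), (np.float64(681.0), np.float64(168.0))]
170 ring world [578.  105.9] pair frame [-35.6 -43.9] r 63.8 open 0.425
0 ring world [572.  -63.7] pair frame [-36.5 -43.6] r 64.2 open 0.413
-170 ring world [ 567.  -232.2] pair frame [-36.3 -42.2] r 63.2 open 0.399
170 rivet w [[627.  146.9]] shut ring [[565.4 129.7]] 0.22 [[570.5 116.7]]
0 rivet w [[621.7 -23.1]] shut ring [[560.2 -40.2]] 0.22 [[565.3 -53.2]]
-170 rivet w [[ 616.5 -193. ]] shut ring [[ 554.9 -210.1]] 0.22 [[ 560.1 -223.2]]
```

The tongues fit to within about 1 mm. The plank itself is offset about 20 mm, so its ends are no use as a reference. The bow radius of 64 mm also agrees. I'll start with the right-hand station.

```bash
cat > go.py <<'E'
from fit import *
def rel(bx,by,z,base=None):
    s=env.state(); M=R.from_euler('xyz',s["ee_rot"],degrees=True)
    T=R.from_euler('xyz',[180,0,yaw],degrees=True)
    w=np.r_[b2w([bx,by])[0],z]
    return M.inv().apply(w-s["ee_pos"]).round(1).tolist(), (M.inv()*T).as_rotvec().round(4).tolist(), s["qpos"]
if __name__=="__main__":
    import sys
    a=[float(x) for x in sys.argv[1:]]; print(rel(*a)); s=env.state(); print("board now",w2b(s["ee_pos"][:2]).round(1), s["ee_pos"], s["time_s"],s["force"])
E
python3 go.py -44 -259 100
```

```text
([-81.2, -381.7, 113.4], [-0.0009, 0.0014, -1.0912], array([-6.54331571e+01,  1.83468364e+01,  8.96987526e+01, -1.69038289e-04,
        7.20439103e+01, -1.14590449e+00]))
board now [[-345.  -507.3]] [ 249.28303248 -517.65661446  213.22029583] 0.1 [ 0.25940092 -0.16162186 -1.40450252]
```

drive_tool --series '[[1,[-81,-382,113],[0,0,-1.091]],[1,[-81,-382,113],[0,0,-1.091]],[1,[-81,-382,113],[0,0,-1.091]],[1,[-81,-382,113],[0,0,-1.091]],[1,[-81,-382,113],[0,0,-1.091]]]' --squeeze 5

```text
time_s: 0.6
ee_pos: [440.6, -369.8, 143.7]
ee_rot: [-180.0, 0.0, -21.0]
force: [0.1, -0.5, 0.1]
gripper_width: 54.3
```

```bash
python3 go.py -44 -259 100
```

```text
([76.9, -127.0, 43.6], [-0.0001, 0.0004, -0.3352], array([-4.11475154e+01,  2.13437819e+01,  9.57245491e+01, -4.99322835e-03,
        6.29550748e+01, -2.01730462e+01]))
board now [[-158.3 -353.6]] [ 440.61995834 -369.78395574  143.65174931] 0.6 [ 0.09407151 -0.46243317  0.09971076]
```

drive_tool --series '[[1,[77,-127,43],[0,0,-0.335]],[1,[77,-127,43],[0,0,-0.335]],[1,[77,-127,43],[0,0,-0.335]],[1,[77,-127,43],[0,0,-0.335]],[1,[77,-127,43],[0,0,-0.335]]]'

```text
time_s: 1.1
ee_pos: [557.7, -279.8, 100.3]
ee_rot: [-180.0, 0.1, -2.0]
force: [-0.9, -0.6, 0.1]
gripper_width: 14.4
```

```bash
python3 - <<'E'
from h import *
save("wrist","pics/w1.png")
E
python3 go.py -44 -259 100
```

```text
([0.7, -2.1, 1.0], [-0.0, 0.0015, -0.0054], array([-2.77890247e+01,  2.75992631e+01,  9.20417293e+01, -4.34442253e-02,
        6.04389497e+01, -2.56929962e+01]))
board now [[ -44.8 -261.1]] [ 557.00280037 -280.78896998  100.96172866] 1.15 [-0.55760846 -0.09186848 -0.07385377]
```

View pics/w1.png

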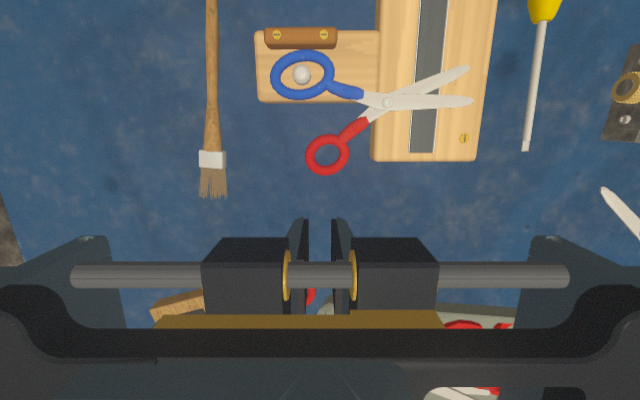

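The wrist view shows the red bow at (327,155), with the shut fingertips near (320,225) beside it in open space. I'll descend.

drive_tool --series '[[1,[0,0,40],[0,0,0]],[1,[0,0,75],[0,0,0]],[1,[0,0,86],[0,0,0]],[1,[0,0,86],[0,0,0]],[1,[0,-5,86],[0,0,0]]]'

```text
time_s: 1.65
ee_pos: [558.2, -277.6, 17.1]
ee_rot: [179.9, -0.2, -2.2]
force: [0.8, 0.5, 0.0]
gripper_width: 0.4
```

drive_tool --series '[[1,[0,-3,0],[0,0,0]],[1,[0,-6,0],[0,0,0]],[1,[0,-9,0],[0,0,0]],[1,[0,-12,0],[0,0,0]],[1,[0,-14,0],[0,0,0]]]'

```text
time_s: 2.15
ee_pos: [558.2, -262.1, 15.8]
ee_rot: [179.9, -0.0, -2.1]
force: [-0.3, -1.5, 0.1]
gripper_width: 0.6
```

```bash
python3 - <<'E'
from h import *
save("wrist","pics/w2.png")
E
python3 go.py -44 -232 15
```

```text
([0.1, -10.0, 0.7], [0.0005, -0.0001, -0.0056], array([-2.61779602e+01,  3.21963795e+01,  9.82600018e+01, -3.47545586e-02,
        4.95275500e+01, -2.40706632e+01]))
board now [[ -44.2 -242. ]] [ 558.14613257 -261.73350429   15.68204538] 2.2 [-0.05354961 -0.65840668 -0.38447029]
```

View pics/w2.png

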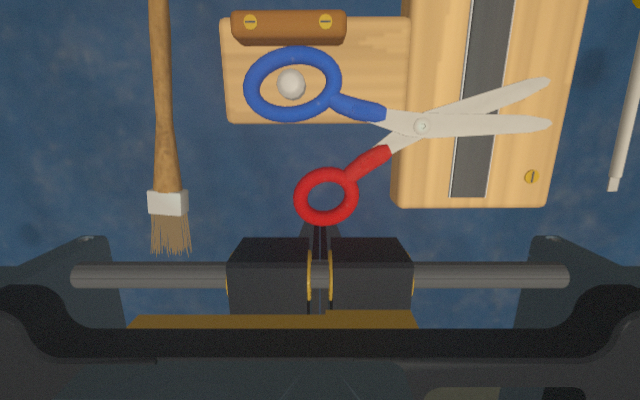

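The finger is at the bow's outer side at about (320,225), aligned with its centre. I'll push on, following the arc a little.

drive_tool --series '[[1,[0,-1.5,0],[0,0,0]],[1,[0,-3,0],[0,0,0]],[1,[0,-4,0],[0,0,0]],[1,[0,-5,0],[0,0,0]],[1,[0,-6,0],[0,0,0]]]'

```text
time_s: 2.7
ee_pos: [558.3, -255.8, 15.3]
ee_rot: [-180.0, 0.0, -2.1]
force: [-1.7, -1.6, 0.1]
gripper_width: 0.6
```

drive_tool --series '[[1,[0,-1,0],[0,0,0]],[1,[0,-2,0],[0,0,0]],[1,[0,-3,0],[0,0,0]],[1,[0,-4,0],[0,0,0]],[1,[0,-4,0],[0,0,0]]]'

```text
time_s: 3.2
ee_pos: [558.6, -251.7, 15.5]
ee_rot: [-180.0, -0.0, -2.1]
force: [-1.2, -0.8, 0.6]
gripper_width: 0.8
```

drive_tool --series '[[1,[-1,-1,0],[0,0,0]],[1,[-1,-2,0],[0,0,0]],[1,[-2,-3,0],[0,0,0]],[1,[-2,-4,0],[0,0,0]],[1,[-2,-4,0],[0,0,0]]]'

```text
time_s: 3.7
ee_pos: [556.5, -247.7, 15.5]
ee_rot: [-180.0, 0.0, -2.1]
force: [-1.6, -0.8, 0.1]
gripper_width: 0.3
```

```bash
python3 - <<'E'
from h import *
save("wrist","pics/w3.png")
E
python3 go.py -46 -224 15
```

```text
([0.2, -4.1, 0.5], [-0.0001, 0.0002, -0.0062], array([-2.50803046e+01,  3.17055961e+01,  9.93049978e+01,  3.82180548e-03,
        4.90002238e+01, -2.29609651e+01]))
board now [[ -46.2 -228.1]] [ 556.54086797 -247.75372603   15.46722082] 3.75 [-0.60462504 -1.34033951  0.44151548]
```

View pics/w3.png

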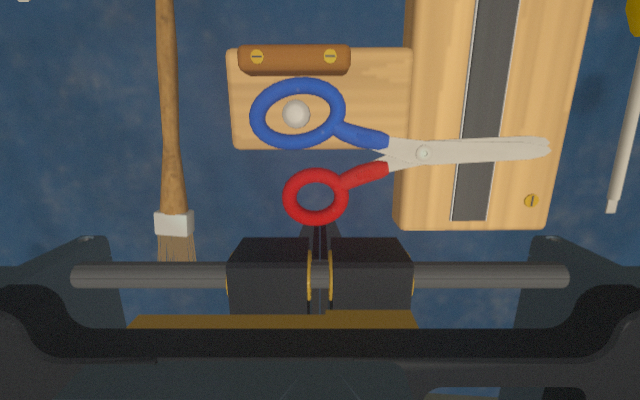

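The blades at (545,148) are nearly together, so this pair is a good one. I'll finish the stroke in small steps.

drive_tool --series '[[1,[0,-0.6,0],[0,0,0]],[1,[0,-1.2,0],[0,0,0]],[1,[0,-1.8,0],[0,0,0]],[1,[0,-2.4,0],[0,0,0]],[1,[0,-2.4,0],[0,0,0]]]'

```text
time_s: 4.25
ee_pos: [556.2, -245.5, 15.4]
ee_rot: [180.0, 0.1, -2.1]
force: [-3.5, -2.2, 0.8]
gripper_width: 0.2
```

drive_tool --series '[[1,[0,-0.5,0],[0,0,0]],[1,[0,-1,0],[0,0,0]],[1,[0,-1,0],[0,0,0]],[1,[0,-1.5,0],[0,0,0]],[1,[0,-1.5,0],[0,0,0]]]'

```text
time_s: 4.75
ee_pos: [557.3, -243.8, 15.6]
ee_rot: [-180.0, -0.1, -2.1]
force: [0.0, -0.8, 0.3]
gripper_width: 0.3
```

drive_tool --series '[[1,[0,-0.5,0],[0,0,0]],[1,[0,-0.5,0],[0,0,0]],[1,[0,-1,0],[0,0,0]],[1,[0,-1,0],[0,0,0]],[1,[0,-1,0],[0,0,0]]]'

```text
time_s: 5.25
ee_pos: [556.9, -242.9, 15.5]
ee_rot: [-180.0, -0.0, -2.1]
force: [-1.2, -1.3, 0.6]
gripper_width: 0.5
```

```bash
python3 - <<'E'
from h import *
save("wrist","pics/w4.png")
E
python3 go.py -46 -223 15
```

```text
([0.0, -0.3, 0.5], [-0.0, -0.0002, -0.0063], array([-2.46567218e+01,  3.15800573e+01,  9.95544023e+01,  7.33763040e-03,
        4.88567329e+01, -2.25345979e+01]))
board now [[ -46.  -223.3]] [ 556.88933856 -242.94167979   15.50365754] 5.3 [-0.51212314 -0.43617587  0.26129094]
```

View pics/w4.png

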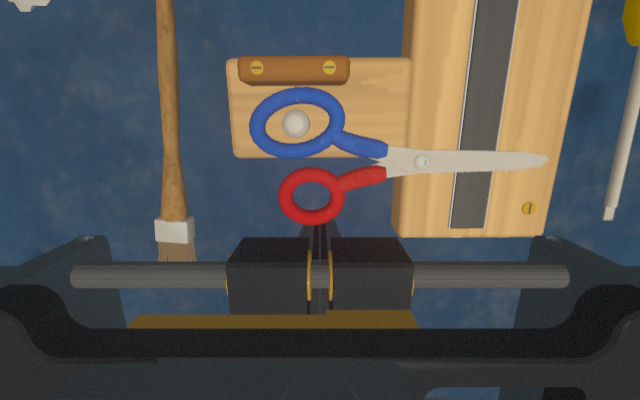

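drive_tool --series '[[1,[0,-0.5,0],[0,0,0]],[1,[0,-0.5,0],[0,0,0]],[1,[0,-1,0],[0,0,0]],[1,[0,-1,0],[0,0,0]],[1,[0,-1,0],[0,0,0]]]'

```text
time_s: 5.8
ee_pos: [556.8, -242.3, 15.5]
ee_rot: [180.0, -0.0, -2.1]
force: [-1.0, -3.3, 0.2]
gripper_width: 0.3
```

drive_tool --series '[[1,[0,-0.5,0],[0,0,0]],[1,[0,-0.5,0],[0,0,0]],[1,[0,-1,0],[0,0,0]],[1,[0,-1,0],[0,0,0]],[1,[0,-1,0],[0,0,0]]]'

```text
time_s: 6.3
ee_pos: [556.8, -241.9, 15.5]
ee_rot: [179.9, 0.0, -2.1]
force: [-1.6, -5.2, 0.5]
gripper_width: 0.6
```

Force rises and the finger stops advancing, so this pair is shut on its stop. Backing off and lifting.

drive_tool --series '[[1,[0,15,0],[0,0,0]],[1,[0,25,0],[0,0,0]],[1,[0,25,-25],[0,0,0]],[1,[0,25,-60],[0,0,0]],[1,[0,25,-60],[0,0,0]]]'

```text
time_s: 6.8
ee_pos: [559.2, -267.9, 80.1]
ee_rot: [179.8, -0.5, -2.2]
force: [0.4, -0.5, 0.8]
gripper_width: 0.4
```

```bash
python3 - <<'E'
from h import *
save("wrist","pics/w5.png")
E
python3 go.py -44 -89 75
```

```text
([-0.7, -158.4, 2.7], [0.0016, -0.0055, -0.0071], array([-2.66820834e+01,  2.82614115e+01,  9.46886077e+01,  5.59626186e-02,
        5.67252236e+01, -2.45388100e+01]))
board now [[ -44.4 -247.4]] [ 557.77594891 -267.13624258   77.94306581] 6.85 [-0.77521189 -0.0097375  -0.14398133]
```

View pics/w5.png

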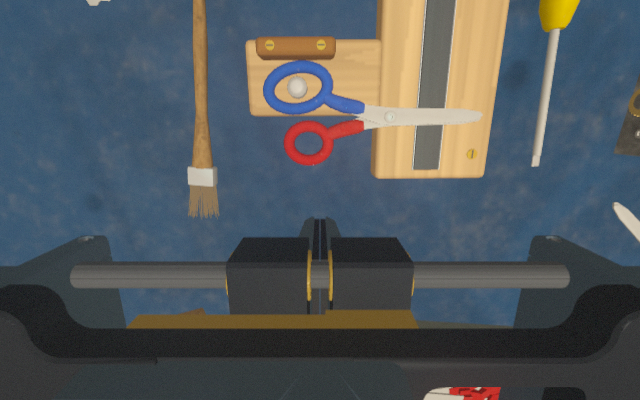

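The right pair is shut: its blades overlap at (475,116). Next is the middle station.

drive_tool --series '[[1,[0,-45,0],[0,0,0]],[1,[0,-95,0],[0,0,0]],[1,[0,-140,0],[0,0,0]],[1,[0,-158,0],[0,0,0]],[1,[0,-158,0],[0,0,0]]]'

```text
time_s: 7.35
ee_pos: [561.1, -105.5, 74.4]
ee_rot: [-179.9, 0.1, -1.9]
force: [-0.1, 0.0, 0.0]
gripper_width: 0.5
```

```bash
python3 - <<'E'
from h import *
save("wrist","pics/w6.png")
E
python3 go.py -44 -89 15
```

```text
([1.8, 1.6, 59.6], [-0.0003, 0.0016, -0.0041], array([-1.19576422e+01,  2.50036766e+01,  1.01154710e+02,  4.42527961e-03,
        5.39359576e+01, -9.95693667e+00]))
board now [[-45.7 -87.4]] [ 561.38817251 -107.11653715   74.59105318] 7.4 [ 1.06695007 -0.70077107 -0.33074486]
```

View pics/w6.png

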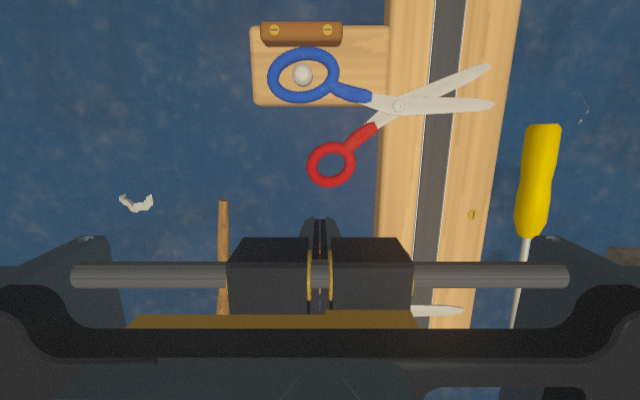

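The finger is beside the middle red bow at (331,165), clear of everything. I'll descend and push.

drive_tool --series '[[1,[1,0,30],[0,0,0]],[1,[1,0,55],[0,0,0]],[1,[1,0,60],[0,0,0]],[1,[1,-3,60],[0,0,0]],[1,[1,-6,60],[0,0,0]]]'

```text
time_s: 7.9
ee_pos: [563.8, -102.8, 16.2]
ee_rot: [180.0, -0.1, -2.2]
force: [-0.7, -1.0, 0.8]
gripper_width: 0.2
```

drive_tool --series '[[1,[0,-2,0],[0,0,0]],[1,[0,-4,0],[0,0,0]],[1,[0,-6,0],[0,0,0]],[1,[0,-7,0],[0,0,0]],[1,[0,-8,0],[0,0,0]]]'

```text
time_s: 8.4
ee_pos: [563.2, -94.3, 15.7]
ee_rot: [180.0, -0.0, -2.1]
force: [-0.5, -2.0, 0.6]
gripper_width: 0.4
```

```bash
python3 go.py -45 -66.5 15
```

```text
([-0.8, -8.0, 0.7], [0.0006, -0.0, -0.0058], array([-1.06373954e+01,  2.90152787e+01,  1.04720289e+02, -4.92797325e-02,
        4.62567466e+01, -8.50589581e+00]))
board now [[-44.3 -74.5]] [563.24253321 -94.29964504  15.66846544] 8.4 [-0.49697187 -2.00722884  0.6133725 ]
```

drive_tool --series '[[1,[0,-1,0],[0,0,0]],[1,[0,-2,0],[0,0,0]],[1,[0,-3,0],[0,0,0]],[1,[0,-4,0],[0,0,0]],[1,[0,-5,0],[0,0,0]]]'

```text
time_s: 8.9
ee_pos: [563.3, -89.2, 15.4]
ee_rot: [180.0, 0.0, -2.1]
force: [-1.4, -2.0, -0.3]
gripper_width: 0.7
```

drive_tool --series '[[1,[0,-0.6,0],[0,0,0]],[1,[0,-1.2,0],[0,0,0]],[1,[0,-1.8,0],[0,0,0]],[1,[0,-2.4,0],[0,0,0]],[1,[0,-2.4,0],[0,0,0]]]'

```text
time_s: 9.4
ee_pos: [564.0, -86.5, 15.5]
ee_rot: [-180.0, -0.0, -2.1]
force: [-1.0, -1.1, -0.3]
gripper_width: 0.6
```

drive_tool --series '[[1,[0,-0.6,0],[0,0,0]],[1,[0,-1.2,0],[0,0,0]],[1,[0,-1.8,0],[0,0,0]],[1,[0,-2.4,0],[0,0,0]],[1,[0,-2.4,0],[0,0,0]]]'

```text
time_s: 9.9
ee_pos: [563.8, -84.2, 15.5]
ee_rot: [-180.0, -0.0, -2.1]
force: [-0.8, -1.5, 0.3]
gripper_width: 0.4
```

```bash
python3 - <<'E'
from h import *
save("wrist","pics/w7.png")
E
python3 go.py -45 -62 15
```

```text
([-1.0, -2.4, 0.5], [-0.0001, -0.0002, -0.0063], array([-9.65625523e+00,  2.89551601e+01,  1.04877439e+02,  8.23969414e-03,
        4.61559405e+01, -7.53755341e+00]))
board now [[-44.  -64.4]] [563.78965926 -84.22677346  15.48900131] 9.95 [-0.63844021 -0.97848916 -0.02320661]
```

View pics/w7.png

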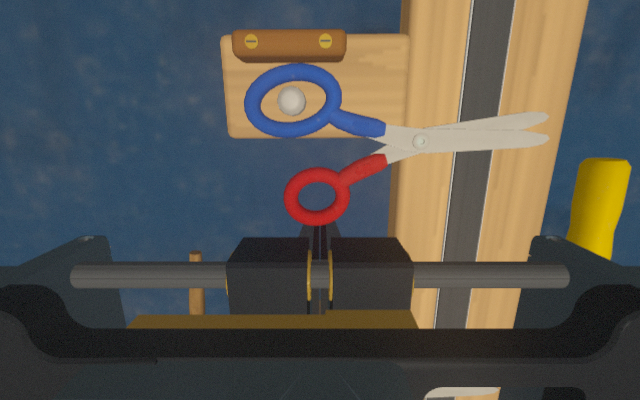

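The tips at (545,117) and (545,140) are getting closer and no stop has been felt yet, so I'll continue gently.

drive_tool --series '[[1,[-0.5,-0.6,0],[0,0,0]],[1,[-1,-1.2,0],[0,0,0]],[1,[-1,-1.8,0],[0,0,0]],[1,[-1,-2.4,0],[0,0,0]],[1,[-1,-2.4,0],[0,0,0]]]'

```text
time_s: 10.45
ee_pos: [562.7, -81.8, 15.4]
ee_rot: [180.0, 0.0, -2.1]
force: [-0.8, -1.4, 1.1]
gripper_width: 0.6
```

drive_tool --series '[[1,[-0.5,-0.6,0],[0,0,0]],[1,[-1,-1.2,0],[0,0,0]],[1,[-1,-1.8,0],[0,0,0]],[1,[-1,-2.4,0],[0,0,0]],[1,[-1,-2.4,0],[0,0,0]]]'

```text
time_s: 10.95
ee_pos: [561.8, -79.4, 15.4]
ee_rot: [180.0, 0.0, -2.1]
force: [-0.5, -1.3, -1.3]
gripper_width: 0.6
```

drive_tool --series '[[1,[0,-0.6,0],[0,0,0]],[1,[0,-1.2,0],[0,0,0]],[1,[0,-1.8,0],[0,0,0]],[1,[0,-2.4,0],[0,0,0]],[1,[0,-2.4,0],[0,0,0]]]'

```text
time_s: 11.45
ee_pos: [561.9, -77.0, 15.5]
ee_rot: [180.0, 0.0, -2.1]
force: [-0.6, -1.3, 0.3]
gripper_width: 0.4
```

drive_tool --series '[[1,[0,-0.6,0],[0,0,0]],[1,[0,-1.2,0],[0,0,0]],[1,[0,-1.8,0],[0,0,0]],[1,[0,-2.4,0],[0,0,0]],[1,[0,-2.4,0],[0,0,0]]]'

```text
time_s: 11.95
ee_pos: [561.7, -74.6, 15.3]
ee_rot: [180.0, 0.0, -2.1]
force: [-1.0, -0.5, -0.7]
gripper_width: 0.3
```

drive_tool --series '[[1,[0,-0.5,0],[0,0,0]],[1,[0,-1,0],[0,0,0]],[1,[0,-1,0],[0,0,0]],[1,[0,-1.5,0],[0,0,0]],[1,[0,-1.5,0],[0,0,0]]]'

```text
time_s: 12.45
ee_pos: [562.5, -73.0, 15.6]
ee_rot: [-180.0, -0.1, -2.1]
force: [-0.0, -0.9, 0.2]
gripper_width: 0.6
```

drive_tool --series '[[1,[0,-0.5,0],[0,0,0]],[1,[0,-0.5,0],[0,0,0]],[1,[0,-1,0],[0,0,0]],[1,[0,-1,0],[0,0,0]],[1,[0,-1,0],[0,0,0]]]'

```text
time_s: 12.95
ee_pos: [562.3, -72.4, 15.5]
ee_rot: [180.0, -0.0, -2.1]
force: [-0.9, -2.1, 0.8]
gripper_width: 0.5
```

```bash
python3 - <<'E'
from h import *
save("wrist","pics/w8.png")
E
python3 go.py -45 -52 15
```

```text
([0.9, -0.6, 0.5], [0.0004, -0.0004, -0.0061], array([-8.48637265e+00,  2.87329954e+01,  1.05317406e+02, -2.54693615e-02,
        4.59257168e+01, -6.35247923e+00]))
board now [[-45.9 -52.6]] [562.29864556 -72.38045238  15.52114335] 13.0 [-0.04594379 -2.49339914  0.06943804]
```

View pics/w8.png

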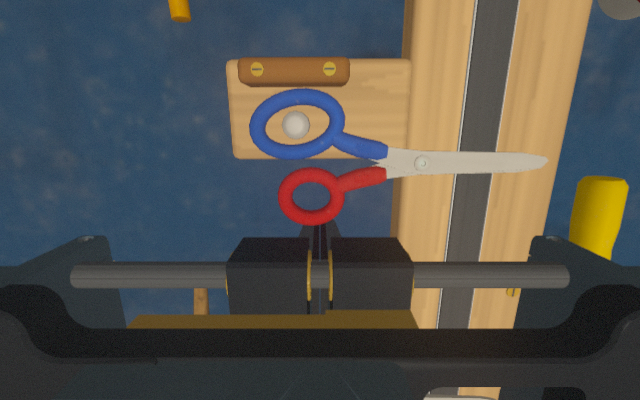

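The blades at (545,160) look shut and the force is starting to rise. One more press to the same ~5 N level.

drive_tool --series '[[1,[0,-0.5,0],[0,0,0]],[1,[0,-0.5,0],[0,0,0]],[1,[0,-1,0],[0,0,0]],[1,[0,-1.4,0],[0,0,0]],[1,[0,-1.4,0],[0,0,0]]]'

```text
time_s: 13.5
ee_pos: [562.2, -71.8, 15.5]
ee_rot: [179.9, -0.0, -2.1]
force: [0.1, -7.4, 0.8]
gripper_width: 0.4
```

drive_tool --series '[[1,[0,15,0],[0,0,0]],[1,[0,25,0],[0,0,0]],[1,[0,25,-25],[0,0,0]],[1,[0,25,-60],[0,0,0]],[1,[0,25,-60],[0,0,0]]]'

```text
time_s: 14.0
ee_pos: [564.4, -96.7, 79.6]
ee_rot: [180.0, -0.5, -2.2]
force: [0.8, -0.1, -0.3]
gripper_width: 0.5
```

```bash
python3 - <<'E'
from h import *
save("wrist","pics/w9.png")
E
python3 go.py -44 83 75
```

```text
([-0.6, -159.6, 2.5], [0.0001, -0.005, -0.0072], array([-1.08918562e+01,  2.46091048e+01,  1.01330408e+02,  5.15415062e-02,
        5.37747261e+01, -8.74170698e+00]))
board now [[-44.6 -76.6]] [562.87645461 -96.35093197  77.53602036] 14.05 [-0.10332293  0.60898376 -0.0474399 ]
```

View pics/w9.png

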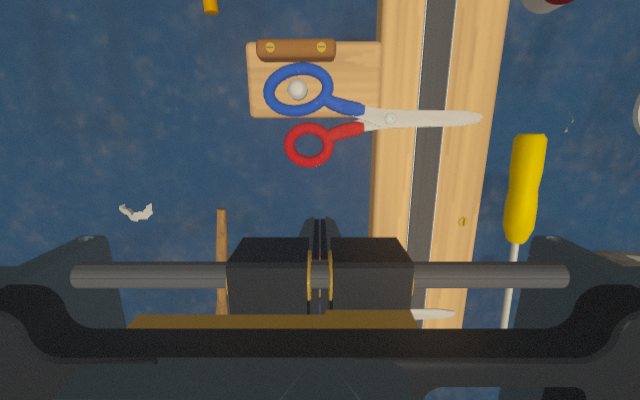

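The middle pair is shut, with its blades overlapping at (475,118). On to the left station.

drive_tool --series '[[1,[0,-45,0],[0,0,0]],[1,[0,-95,0],[0,0,0]],[1,[0,-140,0],[0,0,0]],[1,[0,-159,0],[0,0,0]],[1,[0,-159,0],[0,0,0]]]'

```text
time_s: 14.55
ee_pos: [566.2, 65.5, 74.1]
ee_rot: [-180.0, 0.1, -1.9]
force: [-0.0, 0.5, 0.0]
gripper_width: 0.4
```

```bash
python3 - <<'E'
from h import *
save("wrist","pics/w10.png")
E
python3 go.py -44 82 15
```

```text
([2.2, 1.7, 59.2], [0.0003, 0.0024, -0.004], array([ 5.28389363e+00,  2.49228678e+01,  1.01367791e+02, -2.62981515e-03,
        5.38476877e+01,  7.27818809e+00]))
board now [[-46.1  83.7]] [566.29058217  63.90921701  74.20161026] 14.6 [ 0.17862156 -0.17072262 -0.15646649]
```

View pics/w10.png

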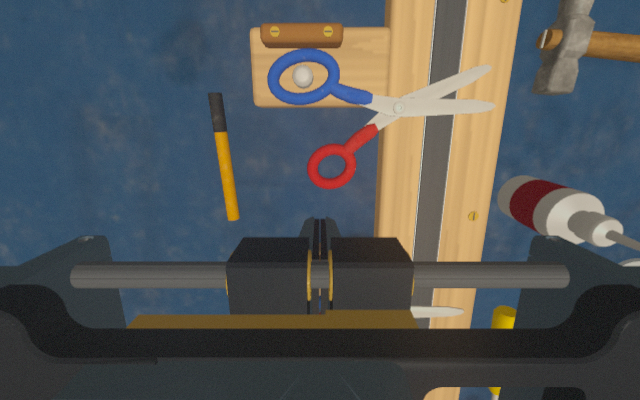

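The view shows the left red bow at (331,166), with the marker and oil can well clear. Same push.

drive_tool --series '[[1,[1,0,30],[0,0,0]],[1,[1,0,55],[0,0,0]],[1,[1,0,59],[0,0,0]],[1,[1,-3,59],[0,0,0]],[1,[1,-6,59],[0,0,0]]]'

```text
time_s: 15.1
ee_pos: [569.2, 68.6, 17.3]
ee_rot: [-180.0, -0.1, -2.2]
force: [0.7, -0.9, -0.6]
gripper_width: 0.3
```

drive_tool --series '[[1,[0,-2,0],[0,0,0]],[1,[0,-4,0],[0,0,0]],[1,[0,-6,0],[0,0,0]],[1,[0,-7,0],[0,0,0]],[1,[0,-8,0],[0,0,0]]]'

```text
time_s: 15.6
ee_pos: [568.6, 77.0, 16.6]
ee_rot: [180.0, -0.0, -2.1]
force: [-0.5, -1.6, -1.3]
gripper_width: 0.8
```

drive_tool --series '[[1,[0,-0.8,0],[0,0,0]],[1,[0,-1.6,0],[0,0,0]],[1,[0,-2.4,0],[0,0,0]],[1,[0,-3,0],[0,0,0]],[1,[0,-3,0],[0,0,0]]]'

```text
time_s: 16.1
ee_pos: [568.6, 80.1, 16.3]
ee_rot: [180.0, 0.0, -2.1]
force: [-1.1, -2.1, 0.3]
gripper_width: 0.6
```

```bash
python3 go.py -45 104 15
```

```text
([-0.8, -4.0, 1.3], [0.0001, 0.0003, -0.0061], array([ 6.87734761e+00,  2.91967965e+01,  1.04219064e+02, -6.36688311e-03,
        4.66043540e+01,  8.99543738e+00]))
board now [[-44.2 100. ]] [568.64571273  80.14163735  16.34520903] 16.1 [-1.05682484 -2.13498178  0.34589842]
```

drive_tool --series '[[1,[0,-0.6,0],[0,0,0]],[1,[0,-1.2,0],[0,0,0]],[1,[0,-1.8,0],[0,0,0]],[1,[0,-2.4,0],[0,0,0]],[1,[0,-2.4,0],[0,0,0]]]'

```text
time_s: 16.6
ee_pos: [568.6, 82.5, 16.3]
ee_rot: [180.0, 0.0, -2.1]
force: [-1.8, -1.6, -0.3]
gripper_width: 0.8
```

drive_tool --series '[[1,[0,-0.5,0],[0,0,0]],[1,[0,-0.5,0],[0,0,0]],[1,[0,-1,0],[0,0,0]],[1,[0,-1.4,0],[0,0,0]],[1,[0,-1.4,0],[0,0,0]]]'

```text
time_s: 17.1
ee_pos: [569.3, 84.1, 16.6]
ee_rot: [-180.0, -0.0, -2.1]
force: [-0.4, -1.3, 0.6]
gripper_width: 0.3
```

drive_tool --series '[[1,[0,-0.5,0],[0,0,0]],[1,[0,-0.5,0],[0,0,0]],[1,[0,-1,0],[0,0,0]],[1,[0,-1.2,0],[0,0,0]],[1,[0,-1.2,0],[0,0,0]]]'

```text
time_s: 17.6
ee_pos: [569.0, 84.8, 16.4]
ee_rot: [180.0, -0.0, -2.1]
force: [-0.5, -3.1, 1.1]
gripper_width: 0.5
```

drive_tool --series '[[1,[0,-0.5,0],[0,0,0]],[1,[0,-0.5,0],[0,0,0]],[1,[0,-1,0],[0,0,0]],[1,[0,-1,0],[0,0,0]],[1,[0,-1,0],[0,0,0]]]'

```text
time_s: 18.1
ee_pos: [568.9, 85.3, 16.4]
ee_rot: [179.9, 0.0, -2.1]
force: [-1.7, -6.3, 0.1]
gripper_width: 0.8
```

```bash
python3 - <<'E'
from h import *
save("wrist","pics/w11.png")
E
python3 go.py -45 107 15
```

```text
([-0.8, -1.8, 1.4], [0.0013, 0.0003, -0.0057], array([ 7.42233356e+00,  2.92629871e+01,  1.04071663e+02, -9.88412805e-02,
        4.66967447e+01,  9.58204755e+00]))
board now [[-44.2 105.2]] [568.86382903  85.28022067  16.41674419] 18.15 [-1.7976181  -6.12363832  1.37908036]
```

View pics/w11.png

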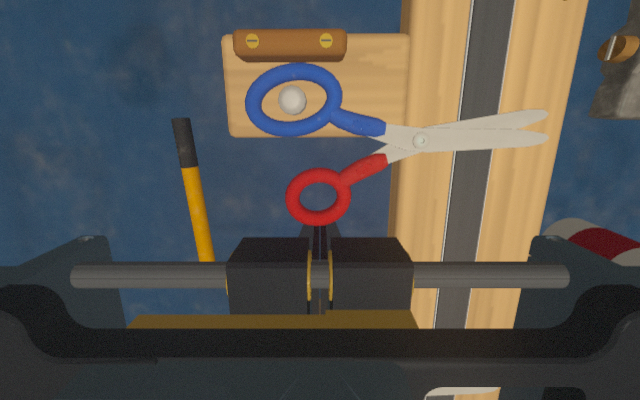

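The left pair is held hard at (545,117)/(545,138): the force rose to about 6 N at the predicted 0.22 position. It's the faulty one, so I'll back off, lift and locate its rivet.

drive_tool --series '[[1,[0,12,0],[0,0,0]],[1,[0,18,0],[0,0,0]],[1,[0,18,-25],[0,0,0]],[1,[0,18,-60],[0,0,0]],[1,[0,18,-60],[0,0,0]]]'

```text
time_s: 18.65
ee_pos: [572.0, 68.4, 80.9]
ee_rot: [-179.9, -0.6, -2.2]
force: [0.1, -0.6, -0.2]
gripper_width: 0.6
```

drive_tool --series '[[1,[0,0,0],[0,0,0]],[1,[0,0,0],[0,0,0]],[1,[0,0,0],[0,0,0]],[1,[0,0,0],[0,0,0]],[1,[0,0,0],[0,0,0]]]'

```text
time_s: 19.15
ee_pos: [568.0, 68.1, 75.8]
ee_rot: [180.0, 0.1, -2.1]
force: [0.1, -0.2, -0.1]
gripper_width: 0.6
```

```bash
python3 - <<'E'
from h import *
import pickle
d=save("wrist","pics/w12.png"); pickle.dump(d,open("w12.pkl","wb"))
t=save("top","pics/t12.png"); pickle.dump(t,open("t12.pkl","wb"))
im=d["image"][40:200,230:510,::-1]
cv2.imwrite("pics/w12z.png",cv2.resize(im,None,fx=2.85,fy=2.85,interpolation=cv2.INTER_CUBIC))
im=t["image"][145:265,195:475,::-1]
cv2.imwrite("pics/t12z.png",cv2.resize(im,None,fx=2.85,fy=2.85,interpolation=cv2.INTER_CUBIC))
E
python3 go.py 12 168.5 75
```

```text
([55.8, -80.9, 1.0], [0.0001, 0.0006, -0.0062], array([ 5.68427612e+00,  2.49423033e+01,  1.01002123e+02, -2.82364525e-03,
        5.40916860e+01,  7.80505358e+00]))
board now [[-44.3  88. ]] [568.20782322  68.10055887  76.06190086] 19.25 [ 0.56380305 -0.62507422  0.02905951]
```

View pics/w12z.png

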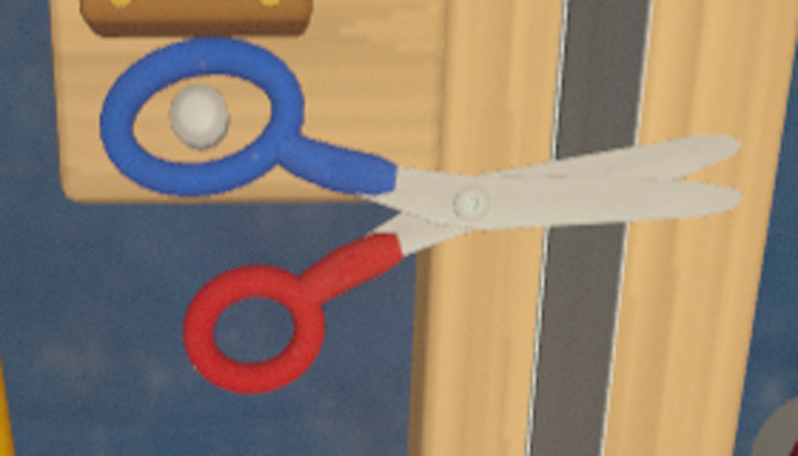

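View pics/t12z.png

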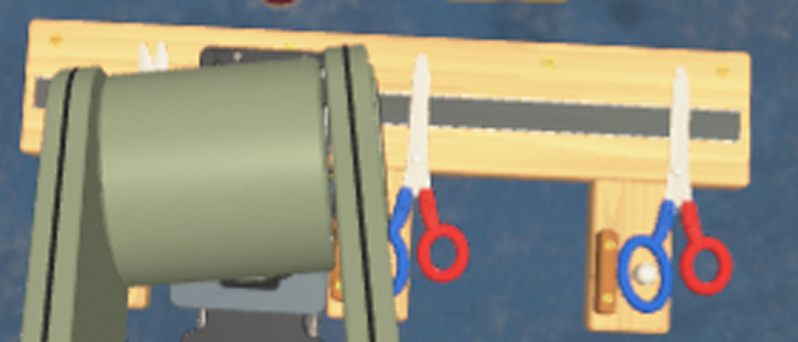

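The wrist zoom shows the rivet at (470,203), which is pixel (395,111). The top zoom shows the middle and right pairs shut.

```bash
python3 - <<'E'
from fit import *
dw=pickle.load(open("w12.pkl","rb"))
print(dw["origin"])
a=pix2w(dw,(394.9,111.2),33)[0]; b=pix2w(d,np.array([157,148])/2.85+[195,145],33)[0]; c=b2w([12,168.5])[0]
print(a,b,c)
# scissors zero: check with the ring contact; also right/middle rivets top
for z in ((418,159),(678,171)): print(w2b(pix2w(d,np.array(z)/2.85+[195,145],33)[:,:2]))
E
```

```text
[571.4577715  142.26720489 245.69632457]
[625.16869691 148.43332858  33.        ] [623.93817818 145.92152102  33.        ] [626.97308196 146.85753774]
[[ 9.8904658  -1.58853836]]
[[  10.17252528 -169.78659821]]
```

The three estimates agree to within 3 mm; I'll take (625.3, 147.2). Moving over it, then down to z = 53.

drive_tool --series '[[1,[22,-33,0],[0,0,0]],[1,[44,-66,0],[0,0,0]],[1,[54,-81,0],[0,0,0]],[1,[54,-81,0],[0,0,0]],[1,[54,-81,0],[0,0,0]]]'

```text
time_s: 19.75
ee_pos: [624.7, 146.9, 75.9]
ee_rot: [180.0, 0.1, -2.1]
force: [-0.5, -0.2, 0.8]
gripper_width: 0.4
```

drive_tool --series '[[1,[0,0,6],[0,0,0]],[1,[0,0,12],[0,0,0]],[1,[0,0,18],[0,0,0]],[1,[0,0,22],[0,0,0]],[1,[0,0,22],[0,0,0]]]'

```text
time_s: 20.25
ee_pos: [624.6, 146.6, 53.5]
ee_rot: [180.0, 0.1, -2.1]
force: [0.6, 0.1, -0.8]
gripper_width: 0.4
```

```bash
python3 - <<'E'
from h import *
import pickle
d=save("wrist","pics/w13.png"); t=save("scene","pics/s13.png"); pickle.dump(t,open("s13.pkl","wb"))
im=t["image"][170:310,200:400,::-1]
cv2.imwrite("pics/s13z.png",cv2.resize(im,None,fx=4,fy=4,interpolation=cv2.INTER_CUBIC))
s=env.state(); print(s["ee_pos"],s["force"],s["time_s"]); print(w2pix(t,[s["ee_pos"],[625.3,147.2,33]]))
E
```

```text
[625.30118608 146.90770801  54.33250123] [0.36049687 0.400039   0.24512519] 20.35
[[276.02758343 238.68460963]
 [276.62723669 245.65505006]]
```

View pics/w13.png

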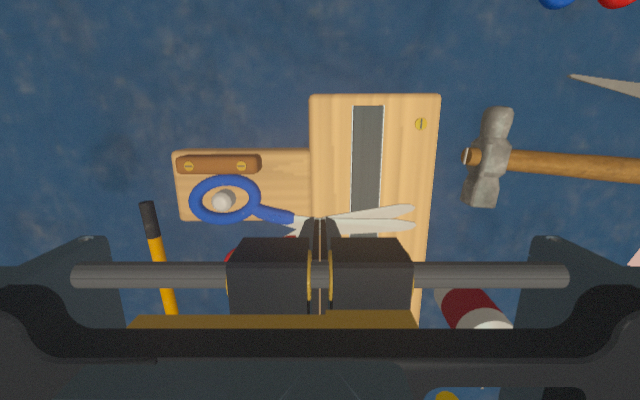

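View pics/s13z.png

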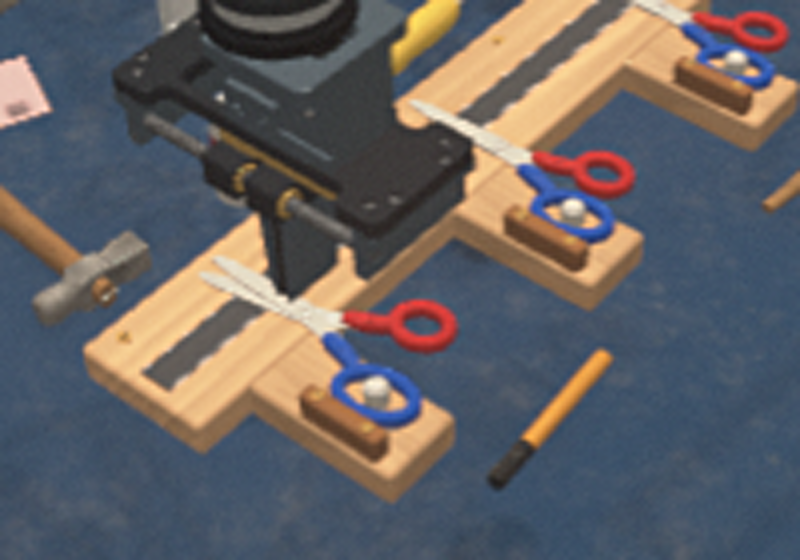

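The scene zoom shows the fingertips (295,290) just above the hinge of the ajar left pair (306,302), with a visible gap. I'll hold still.

drive_tool --series '[[1,[0,0,0],[0,0,0]],[1,[0,0,0],[0,0,0]],[1,[0,0,0],[0,0,0]],[1,[0,0,0],[0,0,0]],[1,[0,0,0],[0,0,0]]]'

```text
time_s: 20.85
ee_pos: [625.3, 147.1, 54.5]
ee_rot: [180.0, -0.0, -2.1]
force: [-0.7, 0.1, -0.6]
gripper_width: 0.6
```

drive_tool --series '[[1,[0,0,0],[0,0,0]],[1,[0,0,0],[0,0,0]],[1,[0,0,0],[0,0,0]],[1,[0,0,0],[0,0,0]],[1,[0,0,0],[0,0,0]]]'

```text
time_s: 21.35
ee_pos: [625.3, 147.0, 54.4]
ee_rot: [180.0, -0.0, -2.1]
force: [-0.0, 1.6, 0.0]
gripper_width: 0.5
```

drive_tool --series '[[1,[0,0,0],[0,0,0]],[1,[0,0,0],[0,0,0]],[1,[0,0,0],[0,0,0]],[1,[0,0,0],[0,0,0]],[1,[0,0,0],[0,0,0]]]'

```text
time_s: 21.85
ee_pos: [625.3, 147.0, 54.5]
ee_rot: [180.0, -0.0, -2.1]
force: [-0.5, -0.4, 0.1]
gripper_width: 0.8
```

drive_tool --series '[[1,[0,0,0],[0,0,0]],[1,[0,0,0],[0,0,0]],[1,[0,0,0],[0,0,0]],[1,[0,0,0],[0,0,0]],[1,[0,0,0],[0,0,0]]]'

```text
time_s: 22.35
ee_pos: [625.3, 147.0, 54.5]
ee_rot: [180.0, -0.0, -2.1]
force: [-0.2, -0.1, -0.5]
gripper_width: 0.5
```

drive_tool --series '[[1,[0,0,0],[0,0,0]],[1,[0,0,0],[0,0,0]],[1,[0,0,0],[0,0,0]],[1,[0,0,0],[0,0,0]],[1,[0,0,0],[0,0,0]]]'

```text
time_s: 22.85
ee_pos: [625.3, 147.0, 54.4]
ee_rot: [180.0, -0.0, -2.1]
force: [-0.1, -0.7, 1.1]
gripper_width: 0.5
```

drive_tool --series '[[1,[0,0,0],[0,0,0]],[1,[0,0,0],[0,0,0]],[1,[0,0,0],[0,0,0]],[1,[0,0,0],[0,0,0]],[1,[0,0,0],[0,0,0]]]'

```text
time_s: 23.35
ee_pos: [625.3, 147.0, 54.4]
ee_rot: [180.0, -0.0, -2.1]
force: [-1.4, -0.2, 0.7]
gripper_width: 0.6
```

```bash
python3 -c "
from workcell import env
s=env.state(); print(s['ee_pos'],s['force'],s['time_s']); print(env.job_done())"
```

```text
[625.31634845 147.03981766  54.43515814] [-1.37294223 -0.21293227  0.68980895] 23.35
the job is handed in; nothing more can be done
None
```

The left pair is the one that binds. I pushed all three red bows with the shut fingertips, going right, middle, then left, and never gripped anything.

- **Right and middle pairs:** both shut fully, with the blades overlapping in the pictures. The readings nearest their stops were 5 N and 7 N.
- **Left pair:** it stopped hard while still ajar, about 13 mm of bow travel short of shut. That matches the expected 0.22 rad, and the last reading was about 6 N.

I then pointed at the left pair's rivet and held still for 3 s, finishing there at 23.4 s. The tool was at (625.3, 147.0, 54.4), about 21 mm above the rivet top. Force readings stayed at noise level, so nothing was being touched.

**Checks that disagreed:**
- **Rivet position:** the three estimates (top camera, wrist camera and board fit) differed by about 3 mm, so I aimed at roughly their average.
- **Board outline:** the plank's ends are offset about 20 mm to the left of the middle station. I fitted the board's position from its tongues instead, and those agreed to within about 2.5 mm.

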